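Press the proud hub cap home in its marking fixture

ROBOT

A 6-joint arm with a two-finger parallel gripper is mounted at the origin on a cart in front of the work surface, level with it; the furniture and walls round the work are solid. World frame = base frame: x ahead of the robot, y to its left, z up, the work surface at z = 0. Lengths are in m, angles in rad, forces in N, time in s.
With the tool pointing down it reaches from about 0.35 to 0.875 m from the base axis. Payload 15.5 kg.
Tool frame: the origin (TCP) lies on the mounting face of the last link; the fingertips stand 173 mm ahead of it and the grasp point (between the pads) lies 155 mm ahead of it; z points along the fingers, y is the line along which they close (so a half turn about z gives the same grasp; the last joint's range is limited). The gripper opens to 85 mm and grips with 20 to 120 N. Pads are 22 mm wide; open, the fingers measure 114 mm over their backs; the gripper's body (76 mm by 85 mm) begins 54 mm behind the grasp point. The pads swing forward as they close: fully open they stand 13 mm farther back than shut.
Start: joints at [-0.096, 0.494, 1.345, -0, 1.302, -0.096], TCP at [0.625, 0, 0.405] pointing down, gripper open.
Joint ranges: [-2.91, 2.91], [-0.82, 2.16], [0.22, 2.67], [-1.22, 4.37], [0.12, 2.79], [-3.08, 3.08]. Speed limits (rad/s): [1.89, 1.89, 2.57, 3.01, 3.01, 3.01].

INTERFACE

Orientations are given as a unit quaternion [x, y, z, w].
In Python, from rig import robot, vision gives the robot as it stands.
- The arm moves only by the tool carry_out, never from a script. Its argument "deltas" is a list of rows, each an object with "slide": the shift along the tool's x, y, z in mm, a list of three; "dr": the turn, a rotation vector about the tool's x, y, z in degrees, a list of three. In form: [{"slide": [x, y, z], "dr": [rx, ry, rz]}, ...]. A call has exactly 5 rows; each row shifts and turns the commanded pose from where the row before left it, along the tool's axes as they then stand; what a row does not reach is not made up. A row lasts 1/10 s, in which the tool goes at most 50 mm and 8.59 degrees, less where a joint would pass 70% of its speed; a pose out of reach is approached as far as the arm can. A call is refused whole if a number of a shift passes 50 or a number of a turn 8.59, either way. A call with a gripper value outside its range is refused whole. "hand" is the finger opening in mm, from 0 to 85.4, set as the call begins (left out, the last holds). The fingers move at their own pace and stop on an object; "squeeze" is the grip in N (left out, the last holds). Time passes only in rows, so rows that do not move let the fingers close, or fill a call up. It gives the time, the measured TCP pose, the force, the opening and the grip force at its end, in the units of the state.
- robot.get_obs(): the state, without advancing time (a new reading comes with each control period).
- vision.grab_frame(name): name is "scene" or "top"; returns a dict with "pixels" (400x640x3 uint8, red, green, blue), "vertical_fov" (degrees; the focal length in pixels is half the picture's height over the tangent of half this angle, whatever the lens; pixels are square), "cx", "cy" (the principal point, pixels), "position" and "orientation" of the camera in the world. Camera axes: x right, y down, z forward; pixel columns grow to the right and rows downward; lengths in m; the calibration is good to about 2 mm. A picture is of the moment at which its call begins. There is no depth.
- robot.close_job(): hands the job in; it is judged then, once.
The state is a dict: "t": time; "q": joint angles; "qvel": joint speeds; "joint_torque": joint torques, N m; "tcp_pos": TCP position; "ee_rot": TCP orientation; "ft_force": force on the tool from outside, world axes, zero at the start; "moment": the same for the moment, N m; "opening": finger opening in m; "grasp_force": force on a finger pad.
Only numpy, scipy, OpenCV 4.12 (cv2) and the standard library are available. Lean on these libraries where they do the work, as an engineer would, in place of code of your own. Each camera call takes 0.05 s, during which the arm holds its last target. There are 200 camera calls.

TASK

One of the two hub caps still stands proud of its round marking fixture. Pick up the hand pusher by its handle and, with its rubber foot, press that cap straight down until it is fully home in the recess; do not push it with the fingers and do not press on the other cap, which is already seated. Then stand the pusher upright on the open desk and let go.

Things in the scene. Friction and masses are not known exactly. Their poses are not given: they have to be found in the camera images.
- pusher: Loose hand pusher like a rubber stamp, standing upright, 80 mm high, 0.15 kg: round foot 40 mm wide, 16 mm high (black rubber, aluminium collar), plain round aluminium handle 24 mm wide. Origin: centre of the foot's underside, z up. Grip the handle 30 to 65 mm above the underside, any yaw. A stepped black fitting and a low black jar (51 mm wide) stand at least 75 mm away, centre to centre.
- fixture: The fixture to work on, fixed to the desk: a round aluminium cup 90 mm in diameter and 30 mm high with steel clips round its side and a recess 71 mm wide, in which a black hub cap stands proud. Origin at the centre of its underside, z up.
- cap_top (a point): Centre of the top face of the proud black hub cap (67 mm wide, 13 mm thick) in that fixture; moves with it. At the start 39 to 42 mm above the desk (9 to 12 mm over the fixture's rim), when home 28 mm above the desk (2 mm below the rim: the pusher's foot must enter the recess, with 15 mm to spare all round).
- cap (a joint): How far this cap has been pressed down, in m: 0 is fully proud, 0.014 is fully home on a hard stop; it starts between 0 and 0.003. It is guided straight down, its clips resist with about 8 N all the way and it stays where it is left.
- other_fixture: An identical fixture fixed to the desk, whose hub cap is already home, 2 mm below its rim; to be left alone. Origin at the centre of its underside. Which of the two fixtures stands to the left varies. Obstacle to steer round: an upright monitor panel on the right, about 0.14 to 0.51 m above the desk, from about x 0.23, y -0.37 to x 0.83, y -0.21 m.

How it is judged:
On the way:
1. the pusher, held in the gripper and upright within 15 degrees, presses the proud cap to within 3 mm of home (value of joint cap above 0.011 m and contact force between pusher and fixture above 1 N and contact force between the fingers and pusher above 1 N and angle between pusher's own z axis and vertical below 0.26 rad and horizontal distance between pusher and cap_top below 0.02 m), for 0.04 s.
At the end, for the whole second after the job is handed in: The cap is within 3 mm of fully home in its fixture, and the pusher stands on the desk on its foot, upright within 10 degrees, at rest (value of joint cap above 0.011 m and height (world z) of pusher between -0.005 and 0.008 m and angle between pusher's own z axis and vertical below 0.17 rad and linear speed of pusher below 0.02 m/s); the robot touches nothing.
It fails at once if the gripper's fingers push on the fixture or its cap with more than 2 N (contact force between the fingers and fixture above 2 N).
It fails at once if the pusher presses on the other fixture or its cap with more than 3 N (contact force between pusher and other_fixture above 3 N).
It also fails if it takes over 43 s, if anything falls off the work surface, if the arm or the gripper's body presses on something with over 40 N, if the wrist force passes 120 N, or if a joint passes its speed limit or range.

## Working session

There is one attempt and no reset: what is moved stays moved. The work goes in short steps, Python scripts to look and compute and a tool call to move; the robot and the scene stay as the last step left them, time stands still between calls to the robot, and variables do not carry over. Pictures are saved under pics/ and viewed, at most 10 in all, crops included, and the job is handed in when it is done.

Besides the shell and the picture viewer there is one more tool, called after "Call:" as name(argument=value, ...), one argument or row to a line, values as JSON. carry_out: Moves the arm, as the interface text tells. Its arguments: {"type":"object","properties":{"deltas":{"type":"array"},"hand":{"type":"number"},"squeeze":{"type":"number"}},"required":["deltas"]}

```bash
mkdir -p pics; cat > h.py <<'E'
import numpy as np, cv2
from scipy.spatial.transform import Rotation as R
from rig import robot, vision
def K(f):
    h=f["pixels"].shape[0]; return h/2/np.tan(np.radians(f["vertical_fov"])/2)
def ray(f,u,v,z):
    d=R.from_quat(f["orientation"]).apply([(u-f["cx"])/K(f),(v-f["cy"])/K(f),1]); p=np.array(f["position"])
    return (p+d*(z-p[2])/d[2]).round(4)
def proj(f,P):
    c=R.from_quat(f["orientation"]).inv().apply(np.array(P)-f["position"])
    return f["cx"]+K(f)*c[0]/c[2], f["cy"]+K(f)*c[1]/c[2]
def save(f,n): cv2.imwrite(f"pics/{n}.png",cv2.cvtColor(f["pixels"],cv2.COLOR_RGB2BGR))
E
python3 - <<'E'
from h import *
for n in("scene","top"):
    f=vision.grab_frame(n); save(f,n+"0"); print(n,f["vertical_fov"],f["position"],f["orientation"],f["cx"],f["cy"])
o=robot.get_obs(); print(o["t"],o["tcp_pos"],o["ee_rot"],o["ft_force"])
E
```

```text
scene 54.524637070873325 [0.11062965 0.59939923 0.48963722] [-0.28573867  0.81805394 -0.46985427  0.16845809] 320.78353211194735 198.7797335936709
top 49.81249610217692 [0.49741535 0.02876941 0.92794724] [ 0.71426207 -0.69839863  0.02792488 -0.03590602] 317.97174117847624 195.37183335931218
0.1 [6.24878946e-01 1.51298978e-05 4.04192708e-01] [ 7.07113775e-01  7.07099591e-01 -3.35240373e-04 -4.07266464e-04] [-0.54878636  0.30408667 -0.19100647]
```

View pics/scene0.png

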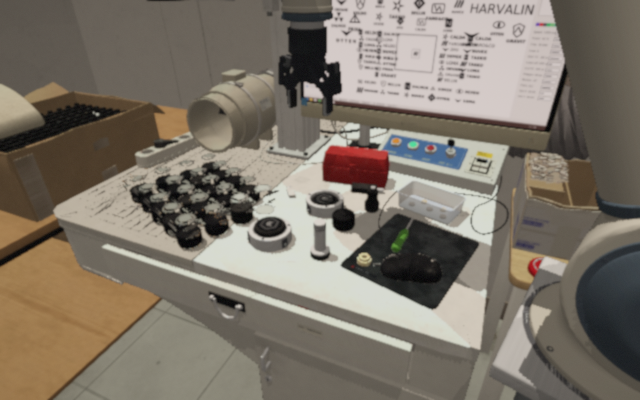

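View pics/top0.png

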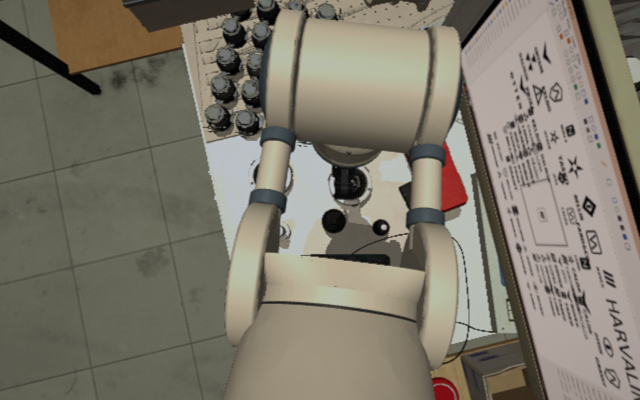

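The scene view shows the pusher at about (320,240), the jar at (344,218), the fitting at (372,200), and fixtures at (270,232) and (324,203). In the top view the arm hides part of the work. I'll zoom in.

```bash
python3 - <<'E'
from h import *
a=cv2.imread("pics/scene0.png")[180:270,235:385]; b=cv2.imread("pics/top0.png")[150:250,240:400]
a=cv2.resize(a,(750,450),interpolation=cv2.INTER_CUBIC); cv2.imwrite("pics/c1.png",a)
b=cv2.resize(b,(800,500),interpolation=cv2.INTER_CUBIC); cv2.imwrite("pics/c2.png",b)
f=vision.grab_frame("scene")
for n,u,v,z in(("pus",320,256,0),("fixL",270,232,.03),("fixR",324,203,.03)): print(n,ray(f,u,v,z))
f=vision.grab_frame("top")
for n,u,v,z in(("pus",285,232,0.08),("fixL",272,175,.03),("fixR",350,185,.03)): print(n,ray(f,u,v,z))
E
```

```text
pus [0.4998 0.1224 0.    ]
fixL [0.6062 0.1542 0.03  ]
fixR [ 0.5911 -0.0061  0.03  ]
pus [0.5005 0.1023 0.08  ]
fixL [0.6195 0.1376 0.03  ]
fixR [ 0.6019 -0.0268  0.03  ]
```

View pics/c1.png

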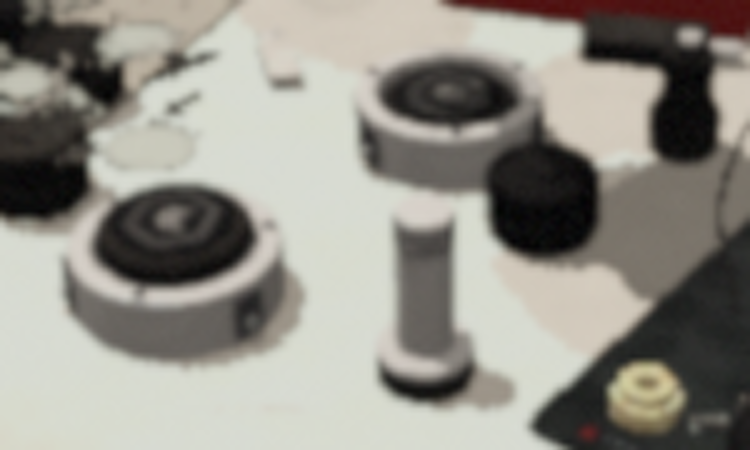

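View pics/c2.png

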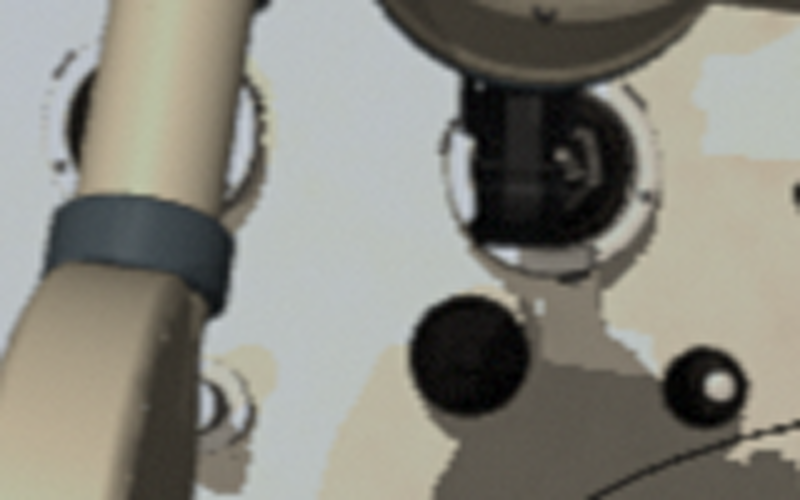

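The left-hand fixture (scene 270,231; top 271,176) has the proud cap, because its cap hides the back rim. The right fixture's cap sits below its rim. I'll retract the arm so the top camera can see.

Call:
carry_out(
  deltas=[
    {"slide": [0, -40, 0], "dr": [0, 0, 0]},
    {"slide": [0, -40, 0], "dr": [0, 0, 0]},
    {"slide": [0, -40, 0], "dr": [0, 0, 0]},
    {"slide": [0, -40, 0], "dr": [0, 0, 0]},
    {"slide": [0, -40, 0], "dr": [0, 0, 0]},
  ],
  hand=85,
)

```text
t: 0.7
tcp_pos: [0.4233, 0.0001, 0.4045]
ee_rot: [0.707, 0.707, -0.0, -0.0]
ft_force: [0.3, -0.3, 0.3]
opening: 0.0852
grasp_force: 0.0
```

```bash
python3 - <<'E'
from h import *
f=vision.grab_frame("top"); save(f,"top1"); o=robot.get_obs(); print(o["t"],o["tcp_pos"])
g=vision.grab_frame("scene"); save(g,"scene1")
cv2.imwrite("pics/t1.png",np.vstack([cv2.resize(cv2.imread("pics/top1.png")[140:260,230:400],None,fx=4,fy=4,interpolation=cv2.INTER_CUBIC)]))
for n,u,v,z in(("foot",320.2,255.6,0),("head",319.8,222.4,.08),("fix",270,230.6,.03)): print(n,ray(g,u,v,z))
for n,u,v,z in(("foot",282,231.6,0.016),("fix",271.3,176,.03)): print(n,ray(f,u,v,z))
E
```

```text
0.75 [0.41757627 0.00062856 0.40385211]
foot [0.5003 0.1212 0.    ]
head [0.5003 0.1214 0.08  ]
fix [0.6098 0.1506 0.03  ]
foot [0.5014 0.1142 0.016 ]
fix [0.6174 0.139  0.03  ]
```

View pics/t1.png

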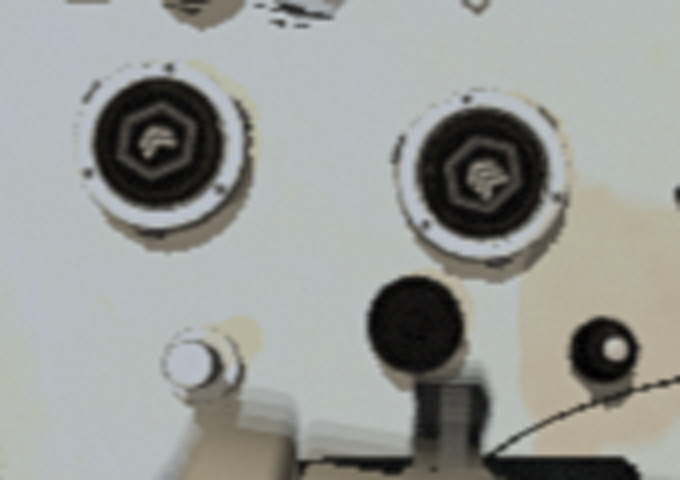

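The clear top view shows the proud cap at about u=269.4, v=175.6, the pusher head at about (277,231), and the jar at (334,221).

```bash
python3 - <<'E'
from h import *
f=vision.grab_frame("top"); g=vision.grab_frame("scene")
def blobs(f,box,lo,hi,amin):
    u0,v0,u1,v1=box; c=cv2.cvtColor(f["pixels"],cv2.COLOR_RGB2GRAY)[v0:v1,u0:u1]
    cs,_=cv2.findContours(cv2.inRange(c,lo,hi),cv2.RETR_EXTERNAL,cv2.CHAIN_APPROX_NONE)
    for k in cs:
        if cv2.contourArea(k)>amin:
            e=cv2.fitEllipse(cv2.convexHull(k)); yield e[0][0]+u0,e[0][1]+v0,np.round(e[1],1)
def show(n,f,b,lo,hi,amin,z):
    for u,v,s in blobs(f,b,lo,hi,amin): print(n,round(u,1),round(v,1),s,ray(f,u,v,z))
show("top capL",f,(245,152,300,205),0,70,100,.04); show("top capR",f,(325,160,375,212),0,70,100,.028)
show("top head",f,(262,218,300,250),215,255,30,.08)
show("sc capL",g,(245,212,298,245),0,75,100,.04); show("sc capR",g,(305,188,345,210),0,75,80,.028)
show("sc head",g,(308,215,330,232),170,255,10,.08)
c=cv2.cvtColor(f["pixels"],cv2.COLOR_RGB2GRAY); print(c[231,265:295],c[220:245,277])
E
```

```text
top capL 269.2 175.3 [31.6 32.2] [0.6174 0.1421 0.04  ]
top capR 350.2 182.9 [31.4 32.3] [ 0.6067 -0.0273  0.028 ]
sc capL 269.4 227.0 [18.8 31.2] [0.6092 0.1519 0.04  ]
sc capR 324.3 198.5 [11.2 25.4] [ 0.6055 -0.0255  0.028 ]
sc head 313.8 223.6 [16.5 44.1] [0.5067 0.1315 0.08  ]
[187 189 187 186 185 158 161 185 188 186 187 188 188 187 188 191 190 145
  68  47  76 146 180 184 137  85 146 184 188 187] [187 182 165 187 181 151 185 189 189 189 188 188 188 189 188 186 155 109
 122 116 101 135 184 187 187]
```

```bash
python3 - <<'E'
from h import *
f=vision.grab_frame("top"); g=vision.grab_frame("scene")
print(ray(f,276.6,230.7,.08),ray(f,280.3,230.8,.016),proj(g,[.6174,.1421,.04]))
for p in([.502,.115,0],[.502,.115,.08],[.5,.12,0]): print(p,proj(g,p),proj(f,p))
o=robot.get_obs(); print(o["t"],o["tcp_pos"],o["ee_rot"])
E
```

```text
[0.5026 0.1189 0.08  ] [0.503  0.1179 0.016 ] (np.float64(269.9768142162896), np.float64(223.50533470081368))
[0.502, 0.115, 0] (np.float64(321.4597357311219), np.float64(253.7554676797931)) (np.float64(282.33546955710176), np.float64(231.36311638214445))
[0.502, 0.115, 0.08] (np.float64(321.1997960502202), np.float64(220.63165668859034)) (np.float64(278.5611616927925), np.float64(231.0744211959497))
[0.5, 0.12, 0] (np.float64(320.6827313451011), np.float64(255.36024123262334)) (np.float64(279.98313479586085), np.float64(232.24360449715584))
1.0 [ 4.25866360e-01 -1.04370042e-04  4.04885335e-01] [7.07130968e-01 7.07082380e-01 3.38641485e-04 4.33310780e-04]
```

Call:
carry_out(
  deltas=[
    {"slide": [30, 19, 20], "dr": [0, 0, 0]},
    {"slide": [30, 19, 20], "dr": [0, 0, 0]},
    {"slide": [30, 19, 20], "dr": [0, 0, 0]},
    {"slide": [29, 20, 20], "dr": [0, 0, 0]},
    {"slide": [0, 0, 0], "dr": [0, 0, 0]},
  ],
  hand=75,
)

```text
t: 1.5
tcp_pos: [0.5043, 0.1219, 0.3219]
ee_rot: [0.706, 0.708, -0.0, -0.001]
ft_force: [1.0, 0.5, 0.8]
opening: 0.0752
grasp_force: 0.0
```

Call:
carry_out(
  deltas=[
    {"slide": [0, 0, 30], "dr": [0, 0, 0]},
    {"slide": [0, 0, 30], "dr": [0, 0, 0]},
    {"slide": [0, 0, 0], "dr": [0, 0, 0]},
    {"slide": [0, 0, 0], "dr": [0, 0, 0]},
    {"slide": [0, 0, 0], "dr": [0, 0, 0]},
  ],
)

```text
t: 2.0
tcp_pos: [0.5027, 0.119, 0.2659]
ee_rot: [0.707, 0.707, 0.001, 0.001]
ft_force: [-0.6, -0.2, 0.1]
opening: 0.0751
grasp_force: 0.0
```

```bash
python3 - <<'E'
from h import *
g=vision.grab_frame("scene"); o=robot.get_obs(); print(o["t"],o["tcp_pos"],o["ee_rot"],o["ft_force"],o["opening"])
save(g,"s2"); cv2.imwrite("pics/s2c.png",cv2.resize(cv2.imread("pics/s2.png")[120:275,230:390],None,fx=3.8,fy=3.8,interpolation=cv2.INTER_CUBIC))
p=np.array(o["tcp_pos"]); print(proj(g,p-[0,0,.155]))
E
```

```text
2.05 [0.50262956 0.11897356 0.26604922] [7.07153486e-01 7.07059215e-01 8.62815851e-04 6.85180644e-04] [ 0.21368727 -0.12881775  0.11631136] 0.07483104205854203
(np.float64(319.50099412915665), np.float64(207.5535672769726))
```

View pics/s2c.png

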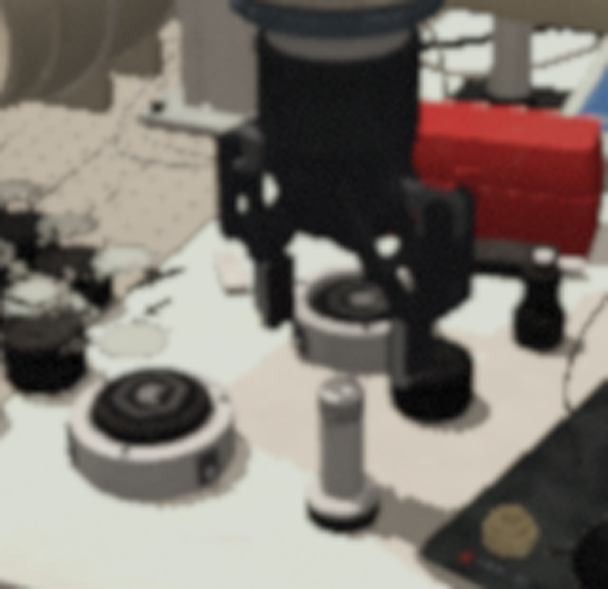

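The pusher handle (crop 340,440) is centred between the fingertips (crop 275 and 415), so I'll descend and grip.

Call:
carry_out(
  deltas=[
    {"slide": [0, 0, 20], "dr": [0, 0, 0]},
    {"slide": [0, 0, 20], "dr": [0, 0, 0]},
    {"slide": [0, 0, 20], "dr": [0, 0, 0]},
    {"slide": [0, 0, 0], "dr": [0, 0, 0]},
    {"slide": [0, 0, 0], "dr": [0, 0, 0]},
  ],
)

```text
t: 2.55
tcp_pos: [0.5024, 0.119, 0.2057]
ee_rot: [0.707, 0.707, 0.0, 0.0]
ft_force: [-0.5, 0.8, -0.2]
opening: 0.075
grasp_force: 0.0
```

Call:
carry_out(
  deltas=[
    {"slide": [0, 0, 0], "dr": [0, 0, 0]},
    {"slide": [0, 0, 0], "dr": [0, 0, 0]},
    {"slide": [0, 0, 0], "dr": [0, 0, 0]},
    {"slide": [0, 0, 0], "dr": [0, 0, 0]},
    {"slide": [0, 0, 0], "dr": [0, 0, 0]},
  ],
  hand=10,
  squeeze=60,
)

```text
t: 3.05
tcp_pos: [0.5022, 0.119, 0.2052]
ee_rot: [0.707, 0.707, 0.0, 0.0]
ft_force: [0.2, 0.7, 9.5]
opening: 0.023
grasp_force: 58.1
```

Call:
carry_out(
  deltas=[
    {"slide": [0, 0, 0], "dr": [0, 0, 0]},
    {"slide": [0, 0, 0], "dr": [0, 0, 0]},
    {"slide": [0, 0, 0], "dr": [0, 0, 0]},
    {"slide": [0, 0, 0], "dr": [0, 0, 0]},
    {"slide": [0, 0, 0], "dr": [0, 0, 0]},
  ],
)

```text
t: 3.55
tcp_pos: [0.5022, 0.119, 0.2052]
ee_rot: [0.707, 0.707, 0.0, 0.0]
ft_force: [-0.8, -0.1, 9.0]
opening: 0.0228
grasp_force: 58.1
```

Call:
carry_out(
  deltas=[
    {"slide": [0, 0, -20], "dr": [0, 0, 0]},
    {"slide": [0, 0, -30], "dr": [0, 0, 0]},
    {"slide": [0, 0, -30], "dr": [0, 0, 0]},
    {"slide": [0, 0, 0], "dr": [0, 0, 0]},
    {"slide": [0, 0, 0], "dr": [0, 0, 0]},
  ],
)

```text
t: 4.05
tcp_pos: [0.502, 0.119, 0.285]
ee_rot: [0.707, 0.707, 0.0, 0.0]
ft_force: [-1.7, -0.7, -2.0]
opening: 0.0227
grasp_force: 59.2
```

Call:
carry_out(
  deltas=[
    {"slide": [6, 29, 0], "dr": [0, 0, 0]},
    {"slide": [6, 29, 0], "dr": [0, 0, 0]},
    {"slide": [6, 29, 0], "dr": [0, 0, 0]},
    {"slide": [5, 28, 0], "dr": [0, 0, 0]},
    {"slide": [0, 0, 0], "dr": [0, 0, 0]},
  ],
)

```text
t: 4.55
tcp_pos: [0.6195, 0.1423, 0.283]
ee_rot: [0.707, 0.707, 0.0, 0.0]
ft_force: [1.2, 0.2, -1.9]
opening: 0.0227
grasp_force: 59.4
```

Call:
carry_out(
  deltas=[
    {"slide": [0, 0, 10], "dr": [0, 0, 0]},
    {"slide": [0, 0, 10], "dr": [0, 0, 0]},
    {"slide": [0, 0, 0], "dr": [0, 0, 0]},
    {"slide": [0, 0, 0], "dr": [0, 0, 0]},
    {"slide": [0, 0, 0], "dr": [0, 0, 0]},
  ],
)

```text
t: 5.05
tcp_pos: [0.6168, 0.142, 0.2648]
ee_rot: [0.707, 0.707, 0.0, 0.0]
ft_force: [0.1, 0.1, -0.4]
opening: 0.0226
grasp_force: 59.4
```

```bash
python3 - <<'E'
from h import *
g=vision.grab_frame("scene"); o=robot.get_obs(); print(o["t"],o["tcp_pos"],o["ee_rot"],o["ft_force"],o["opening"])
save(g,"s3"); u0,v0=215,150; cv2.imwrite("pics/s3c.png",cv2.resize(cv2.imread("pics/s3.png")[v0:v0+110,u0:u0+110],None,fx=5,fy=5,interpolation=cv2.INTER_CUBIC))
p=np.array(o["tcp_pos"]); q=p-[0,0,.205]
print("foot expected",(np.array(proj(g,q))-[u0,v0])*5, "below on captop",(np.array(proj(g,[q[0],q[1],.04]))-[u0,v0])*5)
E
```

```text
5.1 [0.61694736 0.14198611 0.26503076] [7.07104944e-01 7.07108574e-01 1.97589886e-04 1.52017661e-04] [-0.1135797  -0.30618981 -1.4651834 ] 0.022660905616589316
foot expected [272.31862652 327.23752019] below on captop [275.84896261 367.7804626 ]
```

View pics/s3c.png

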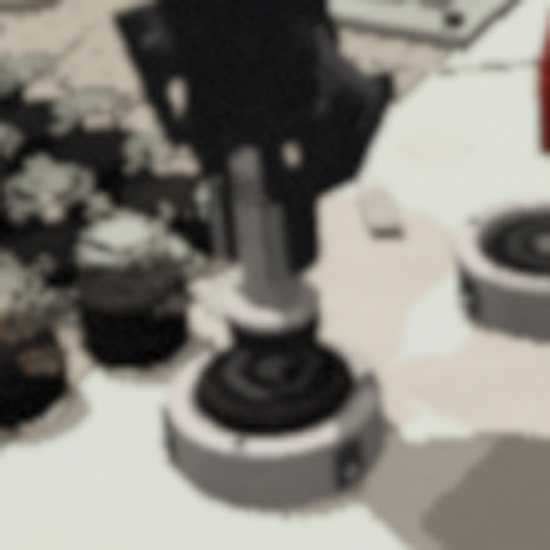

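The pusher hangs upright with its foot at crop (273,325), directly above the cap centre (274,370), so I'll press.

Call:
carry_out(
  deltas=[
    {"slide": [0, 0, 10], "dr": [0, 0, 0]},
    {"slide": [0, 0, 8], "dr": [0, 0, 0]},
    {"slide": [0, 0, 5], "dr": [0, 0, 0]},
    {"slide": [0, 0, 4], "dr": [0, 0, 0]},
    {"slide": [0, 0, 0], "dr": [0, 0, 0]},
  ],
  squeeze=80,
)

```text
t: 5.6
tcp_pos: [0.617, 0.142, 0.2369]
ee_rot: [0.707, 0.707, -0.0, -0.0]
ft_force: [0.5, 0.1, -2.7]
opening: 0.0222
grasp_force: 78.6
```

Call:
carry_out(
  deltas=[
    {"slide": [0, 0, 1], "dr": [0, 0, 0]},
    {"slide": [0, 0, 1], "dr": [0, 0, 0]},
    {"slide": [0, 0, 1], "dr": [0, 0, 0]},
    {"slide": [0, 0, 1], "dr": [0, 0, 0]},
    {"slide": [0, 0, 0], "dr": [0, 0, 0]},
  ],
)

```text
t: 6.1
tcp_pos: [0.6169, 0.142, 0.2337]
ee_rot: [0.707, 0.707, -0.0, -0.0]
ft_force: [-0.6, -0.2, 3.2]
opening: 0.0221
grasp_force: 79.0
```

Call:
carry_out(
  deltas=[
    {"slide": [0, 0, 1], "dr": [0, 0, 0]},
    {"slide": [0, 0, 0.5], "dr": [0, 0, 0]},
    {"slide": [0, 0, 0], "dr": [0, 0, 0]},
    {"slide": [0, 0, 0], "dr": [0, 0, 0]},
    {"slide": [0, 0, 0], "dr": [0, 0, 0]},
  ],
)

```text
t: 6.6
tcp_pos: [0.617, 0.142, 0.2329]
ee_rot: [0.707, 0.707, 0.0, 0.0]
ft_force: [-4.8, -1.3, 16.3]
opening: 0.0223
grasp_force: 80.2
```

Call:
carry_out(
  deltas=[
    {"slide": [0, 0, 0.5], "dr": [0, 0, 0]},
    {"slide": [0, 0, 0.5], "dr": [0, 0, 0]},
    {"slide": [0, 0, 0], "dr": [0, 0, 0]},
    {"slide": [0, 0, 0], "dr": [0, 0, 0]},
    {"slide": [0, 0, 0], "dr": [0, 0, 0]},
  ],
)

```text
t: 7.1
tcp_pos: [0.617, 0.142, 0.2328]
ee_rot: [0.707, 0.707, 0.0, 0.0]
ft_force: [-8.1, -2.0, 30.2]
opening: 0.0224
grasp_force: 81.6
```

The foot reached the hard stop with its underside 28 mm above the desk and 30 N on the tool. Now I'll return the pusher to its original open spot.

Call:
carry_out(
  deltas=[
    {"slide": [0, 0, -10], "dr": [0, 0, 0]},
    {"slide": [0, 0, -20], "dr": [0, 0, 0]},
    {"slide": [0, 0, -30], "dr": [0, 0, 0]},
    {"slide": [0, 0, 0], "dr": [0, 0, 0]},
    {"slide": [0, 0, 0], "dr": [0, 0, 0]},
  ],
)

```text
t: 7.6
tcp_pos: [0.617, 0.142, 0.2914]
ee_rot: [0.707, 0.707, 0.0, 0.0]
ft_force: [0.6, -0.2, -2.6]
opening: 0.0226
grasp_force: 78.9
```

```bash
python3 - <<'E'
from h import *
g=vision.grab_frame("scene"); o=robot.get_obs(); print(o["t"],o["tcp_pos"],o["ft_force"])
save(g,"s4"); u0,v0=215,130; cv2.imwrite("pics/s4c.png",cv2.resize(cv2.imread("pics/s4.png")[v0:v0+120,u0:u0+150],None,fx=5,fy=5,interpolation=cv2.INTER_CUBIC))
E
```

```text
7.65 [0.6167188  0.14195137 0.29061902] [-0.00399103  0.26158851 -2.50900121]
```

View pics/s4c.png

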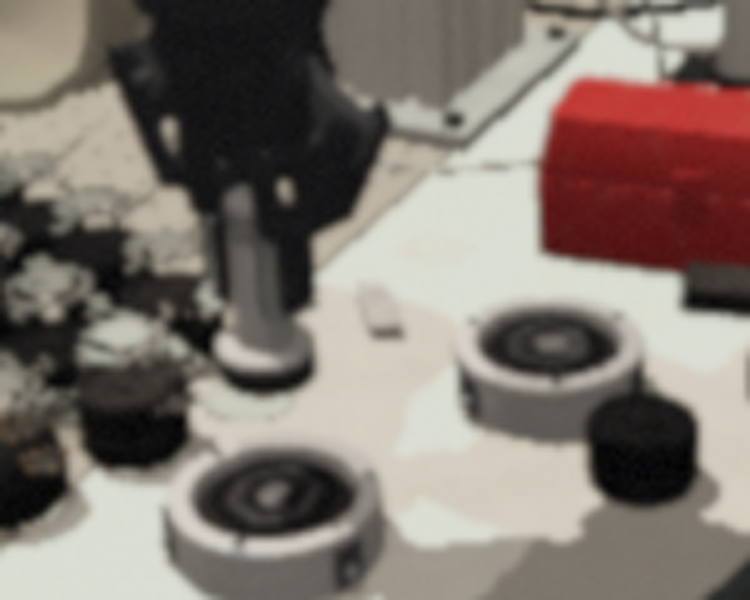

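The cap at crop (270,492) is now below the rim, matching the other fixture, and the pusher is still upright in the grip.

Call:
carry_out(
  deltas=[
    {"slide": [-6, -29, 0], "dr": [0, 0, 0]},
    {"slide": [-6, -29, 0], "dr": [0, 0, 0]},
    {"slide": [-6, -29, 0], "dr": [0, 0, 0]},
    {"slide": [-5, -28, 0], "dr": [0, 0, 0]},
    {"slide": [0, 0, 0], "dr": [0, 0, 0]},
  ],
)

```text
t: 8.15
tcp_pos: [0.4983, 0.1185, 0.29]
ee_rot: [0.707, 0.707, -0.002, -0.002]
ft_force: [1.0, 0.3, -1.4]
opening: 0.0225
grasp_force: 79.1
```

Call:
carry_out(
  deltas=[
    {"slide": [0, 0, 30], "dr": [0, 0, 0]},
    {"slide": [0, 0, 30], "dr": [0, 0, 0]},
    {"slide": [0, 0, 16], "dr": [0, 0, 0]},
    {"slide": [0, 0, 4], "dr": [0, 0, 0]},
    {"slide": [0, 0, 0], "dr": [0, 0, 0]},
  ],
)

```text
t: 8.65
tcp_pos: [0.502, 0.119, 0.2104]
ee_rot: [0.707, 0.707, -0.001, -0.001]
ft_force: [0.8, 0.1, -1.5]
opening: 0.0225
grasp_force: 79.2
```

Call:
carry_out(
  deltas=[
    {"slide": [0, 0, 2], "dr": [0, 0, 0]},
    {"slide": [0, 0, 2], "dr": [0, 0, 0]},
    {"slide": [0, 0, 1], "dr": [0, 0, 0]},
    {"slide": [0, 0, 0.5], "dr": [0, 0, 0]},
    {"slide": [0, 0, 0], "dr": [0, 0, 0]},
  ],
)

```text
t: 9.15
tcp_pos: [0.502, 0.119, 0.2058]
ee_rot: [0.707, 0.707, 0.0, 0.0]
ft_force: [-0.1, 0.1, -2.7]
opening: 0.0222
grasp_force: 79.2
```

Not touching down yet, so I'll go a little lower.

Call:
carry_out(
  deltas=[
    {"slide": [0, 0, 0.5], "dr": [0, 0, 0]},
    {"slide": [0, 0, 0.5], "dr": [0, 0, 0]},
    {"slide": [0, 0, 0], "dr": [0, 0, 0]},
    {"slide": [0, 0, 0], "dr": [0, 0, 0]},
    {"slide": [0, 0, 0], "dr": [0, 0, 0]},
  ],
)

```text
t: 9.65
tcp_pos: [0.5021, 0.119, 0.2053]
ee_rot: [0.707, 0.707, 0.0, 0.0]
ft_force: [-2.2, 0.3, 12.0]
opening: 0.0222
grasp_force: 81.0
```

Touchdown, so I'll release slowly and then rise.

Call:
carry_out(
  deltas=[
    {"slide": [0, 0, 0], "dr": [0, 0, 0]},
    {"slide": [0, 0, 0], "dr": [0, 0, 0]},
    {"slide": [0, 0, 0], "dr": [0, 0, 0]},
    {"slide": [0, 0, 0], "dr": [0, 0, 0]},
    {"slide": [0, 0, 0], "dr": [0, 0, 0]},
  ],
  hand=75,
)

```text
t: 10.15
tcp_pos: [0.502, 0.119, 0.2046]
ee_rot: [0.707, 0.707, -0.0, -0.0]
ft_force: [0.2, -0.3, 0.2]
opening: 0.0748
grasp_force: 0.0
```

Call:
carry_out(
  deltas=[
    {"slide": [0, 0, -10], "dr": [0, 0, 0]},
    {"slide": [0, 0, -25], "dr": [0, 0, 0]},
    {"slide": [0, 0, -35], "dr": [0, 0, 0]},
    {"slide": [0, 0, -35], "dr": [0, 0, 0]},
    {"slide": [0, 0, 0], "dr": [0, 0, 0]},
  ],
)

```text
t: 10.65
tcp_pos: [0.5029, 0.1192, 0.3143]
ee_rot: [0.707, 0.707, 0.003, 0.002]
ft_force: [-0.5, -0.7, -0.0]
opening: 0.0748
grasp_force: 0.0
```

Call:
carry_out(
  deltas=[
    {"slide": [0, 0, 0], "dr": [0, 0, 0]},
    {"slide": [0, 0, 0], "dr": [0, 0, 0]},
    {"slide": [0, 0, 0], "dr": [0, 0, 0]},
    {"slide": [0, 0, 0], "dr": [0, 0, 0]},
    {"slide": [0, 0, 0], "dr": [0, 0, 0]},
  ],
)

```text
t: 11.15
tcp_pos: [0.5019, 0.119, 0.3092]
ee_rot: [0.707, 0.707, -0.0, -0.0]
ft_force: [-0.9, -0.0, -0.0]
opening: 0.0747
grasp_force: 0.0
```

```bash
python3 - <<'E'
from h import *
g=vision.grab_frame("scene"); o=robot.get_obs(); print(o["t"],o["tcp_pos"],o["ft_force"],o["opening"])
save(g,"s5"); u0,v0=230,130; cv2.imwrite("pics/s5c.png",cv2.resize(cv2.imread("pics/s5.png")[v0:v0+140,u0:u0+160],None,fx=4,fy=4,interpolation=cv2.INTER_CUBIC))
E
```

```text
11.2 [0.50194268 0.11900401 0.30926892] [-0.47166306  0.27447063 -0.05578572] 0.0748162437006846
```

View pics/s5c.png

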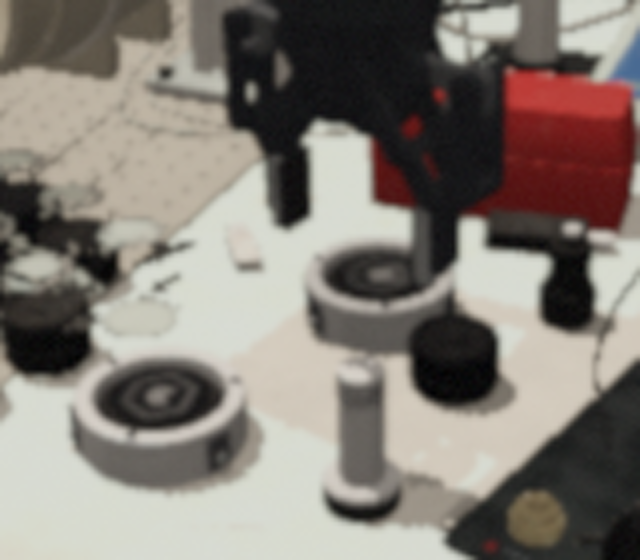

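The pusher stands upright on the desk (crop 362,440), the cap is home (160,395), and the gripper is clear.

```bash
python3 -c "
from rig import robot
print(robot.close_job())"
```

```text
the job is handed in; nothing more can be done
None
```

I pressed the proud cap (left fixture) down to its hard stop with the pusher's foot, stood the pusher upright on the open desk and let go, and handed the job in at about 11 s; no verdict was returned.

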